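# Seat the port cover and present the opened dial padlock

## Task

The beam port is to be locked out. First press the loose cover plate down at its raised end until it snaps level under the roller catch of the port box; then turn the padlock's dial clockwise, feeling the notch clicks, until its white pointer meets the white mark and the shackle jumps out a little, and pull the shackle fully open. Lift the open padlock out of its cradle, carry it until its body is right above the staple that stands through the cover plate, and finish while still holding it there, still and fully open, about 5 to 15 cm clear of the staple and touching nothing but the gripper; leave the screw tin, tape roll and post holder where they are.

Things in the scene. Friction and masses are not known exactly. Their poses are not given: they have to be found in the camera images.
- port: fixed grey port box, 136 x 92 x 30 mm. Origin on the table, 8 mm from its middle towards its -x end; x along its length, z up. Its top (30 mm) is the cover's seat, with a 5 mm high rim at the -x end and both long sides. At the +x end a dark catch housing, 20 mm above the seat (x 52 to 75 mm, 28 mm wide), holds a sprung steel roller 14 mm thick that gives way outwards (nearest side at x = 43.5 mm)
- staple_top (a point): top of the fixed steel staple: a 6 mm round bar bent to a U loop 28 mm wide (along the port's y), 24 mm above the seat, 54 mm above the table, standing through the cover's slot.
- cover: loose aluminium plate, 96 x 70 x 6 mm, 0.14 kg, slotted for the staple. Origin: centre of its underside; x along its length, z up. At the start its -x end lies on the seat, its +x end rides on the roller, 16 mm up (tilt 0.17). 4 to 8 N down at the pressing point snaps it under the roller, some 12 mm down there; then it stays level by itself, origin 30 mm above the table, pressing point at 36 mm
- cover_press (a point): where to press the cover: on its top face, on its centre line, 25 mm from its centre towards the raised +x end.
- cradle: fixed grey cradle, 76 x 80 mm, in which the padlock lies on its back with 1.5 mm play. Origin on the table under its centre. Its floor is 20 mm above the table; walls rise 12 mm above the floor at three sides and 6 mm at the shackle side (+x).
- padlock: loose dial padlock, 0.43 kg, bare aluminium body 60 (x) x 64 (y) x 26 (z) mm, lying on its back with the dial facing up. Origin at the centre of the body's underside; x towards the shackle, z up through the dial.
- dial_top (a point): centre of the top face of the dial, on its axis: a black fluted round knob 38 mm in diameter, 17 mm high, whose underside is 1.5 mm above the padlock's body. Its top is 64.5 mm above the table at the start. White pointer line on its top.
- dial (a joint): angle of the dial, rad, positive anticlockwise from above; 0 = pointer at the white mark on the body's shackle side. Starts between +0.8 and +1.45. Clicks over notches every 0.39 rad (up to about 0.06 N m); frees the shackle within about 0.3 rad of 0, and is then held within about 0.25 rad of 0
- shackle (a joint): travel of the shackle out of the body along the padlock's +x, m: 0 shut (0 to 2 mm as the dial clicks), about 0.007 after it has jumped out by its own spring, 0.020 fully open (stop). Pulling it from there takes about 1 to 2 N and it stays where it is left.
- shackle_bar (a point): middle of the shackle's crossbar: 9 mm round steel bar along the padlock's y, straight for 24 mm, 33 mm above the table, 64 mm from the padlock's centre when shut. Free inside the shackle: 29 mm between bar and body, 35 mm between the legs. Held by this bar alone the padlock may swing down and hang: its centre then hangs about 84 mm, its lower end about 114 mm below the bar
- tin: bystander: round metal screw tin, 66 mm across, 27 mm high, behind the work. Origin at the centre of its underside.
- tape: bystander: roll of dark tape, 58 mm across, 19 mm high. Origin at the centre of its underside.
- holder: bystander: black post holder on a square base, 50 x 54 x 61 mm. Origin at the centre of its underside.

How it is judged:
By the outcome, as a careful person would: the job done as asked, in the order asked, and still so for the second after the job is handed in, while the arm keeps its last pose, push and grip.
It also fails if it takes over 72 s, if anything falls off the work surface, if the arm or the gripper's body presses on something with over 40 N, if the wrist force passes 120 N, or if a joint passes its speed limit or range.

## Robot

A 6-joint arm with a two-finger parallel gripper is mounted at the origin on a cart in front of the work surface, level with it; the furniture and walls round the work are solid. World frame = base frame: x ahead of the robot, y to its left, z up, the work surface at z = 0. Lengths are in m, angles in rad, forces in N, time in s.
With the tool pointing down it reaches from about 0.375 to 0.9 m from the base axis. Payload 3.1 kg.
Tool frame: the origin (TCP) lies on the centre line of the jaws, within the pads' length; the fingertips stand 11 mm ahead of it and the grasp point (between the pads) lies 8 mm behind it; x points along the fingers, y is the direction in which the jaws open and shut, and the axes are right-handed (so a half turn about x gives the same grasp; the last joint's range is limited). The gripper opens to 87 mm and grips with 3 to 60 N. Pads are 19 mm wide; open, the fingers measure 117 mm over their backs; the gripper's body (75 mm by 190 mm) begins 51 mm behind the grasp point.
Start: joints at [1.091, 0.527, 1.433, -0, 1.181, -0.178], TCP at [0.186, 0.597, 0.201] pointing down, gripper open.
Joint ranges: [-3.08, 3.08], [-0.75, 2.2], [0.22, 2.44], [-1.43, 4.57], [0, 2.65], [-2.85, 2.85]. Speed limits (rad/s): [2.79, 2.79, 3.14, 3.14, 3.14, 3.14].

## Interface

Orientations are given as a unit quaternion [x, y, z, w].
In Python, from rig import robot, camera, camera_info gives the robot as it stands.
- The arm moves only by the shell command python3 -m inch 'ROWS' [FORCE]. ROWS is JSON, a list that holds one entry, the list of rows, each a list of 5 numbers: the shift along the tool's x, y, z in cm, then the turn about the tool's x in rad, then the opening, from 0 (shut) to 1 (fully open). A call has 1 to 8 rows; each row shifts and turns the pose as measured when the row begins, along the tool's axes as they then stand; what a row does not reach is not made up. A row lasts 1/12 s, in which the tool goes at most 41.7 mm and 7.16 degrees, less where a joint would pass 70% of its speed; a pose out of reach is approached as far as the arm can. A call with a gripper value outside its range is refused whole. The fingers move at their own pace and stop on an object; FORCE is the grip in N (left out, the last holds). Time passes only in rows, so rows that do not move let the fingers close. It gives the time, the measured TCP pose, the force and the opening at its end, in the units of the state.
- robot.get_obs(): the state, without advancing time (a new reading comes with each control period).
- camera(name): name is "scene" or "side" or "wrist"; returns the picture (384x512x3 uint8, red, green, blue); there is no depth.
- camera_info(name): a dict with "camera_matrix" (3x3 intrinsics, pixels), "rvec" (rotation vector, rad) and "tvec" (3), from world to camera coordinates, as OpenCV has them. Camera axes: x right, y down, z forward; pixel columns grow to the right and rows downward; lengths in m; the calibration is good to about 2 mm. A picture is of the moment at which its call begins: read the wrist's pose just before it. camera_info takes no time and is no camera call; for the wrist camera it gives the pose at the moment of the call.
- robot.hand_in(): hands the job in, once; it reports no verdict.
The state is a dict: "time": time; "q": joint angles; "joint_velocities": joint speeds; "joint_torque": joint torques, N m; "position": TCP position; "tool_rot": TCP orientation; "ft_force": force on the tool from outside, world axes, zero at the start; "moment": the same for the moment, N m; "grip_width": finger opening in m.
Only numpy, scipy, OpenCV 4.12 (cv2) and the standard library are available. Lean on these libraries where they do the work, as an engineer would, in place of code of your own. Each camera call takes 0.05 s, during which the arm holds its last target. There are 200 camera calls.

## Working session

There is one attempt and no reset: what is moved stays moved. The work goes in short steps, Python scripts to look and compute and a shell command to move; the robot and the scene stay as the last step left them, time stands still between calls to the robot, and variables do not carry over. Pictures are saved under pics/ and viewed, about 8 in all and at most 12, crops included, and the job is handed in when it is done.

```bash
ls; mkdir -p pics; python3 - <<'E'
from rig import robot,camera,camera_info
import cv2,numpy as np
o=robot.get_obs();print(o)
for n in["scene","side"]:
    im=camera(n);cv2.imwrite(f"pics/{n}0.png",im[:,:,::-1])
    i=camera_info(n);R=cv2.Rodrigues(np.array(i["rvec"]))[0];print(n,-R.T@np.ravel(i["tvec"]),R[2],i["camera_matrix"])
a=[cv2.imread(f"pics/{n}0.png") for n in["scene","side"]]
E
```

```text
pics
{'time': 0.0, 'q': array([ 1.09047937e+00,  5.28447743e-01,  1.43390029e+00, -1.89071767e-05,
        1.18139617e+00, -1.78458372e-01]), 'joint_velocities': array([ 6.73481078e-04, -6.85942599e-04, -1.46335481e-03,  8.27752204e-04,
        1.38712704e-03, -5.35731807e-06]), 'joint_torque': array([ 4.67739119e-04, -4.40041888e+01, -1.76588684e+01,  6.31766533e-02,
        5.81886142e-02, -1.81299079e-04]), 'position': array([0.18539681, 0.59605461, 0.20018365]), 'tool_rot': array([ 0.10559403,  0.69930842, -0.10703762,  0.69882801]), 'ft_force': array([-0.09586247,  0.16436679, -1.00693798]), 'moment': array([-0.03025095,  0.01951344,  0.00692764]), 'grip_width': 0.08695391734856889}
scene [ 0.02314218 -0.43383113  0.71610635] [ 0.55751176  0.30739778 -0.77115967] [[370.04418177   0.         253.06168902]
 [  0.         370.04418177 189.77250802]
 [  0.           0.           1.        ]]
side [0.49890356 0.53074006 0.55575441] [-0.00321315 -0.83098416 -0.5562868 ] [[383.27960803   0.         249.70624964]
 [  0.         383.27960803 192.17407303]
 [  0.           0.           1.        ]]
```

View pics/scene0.png

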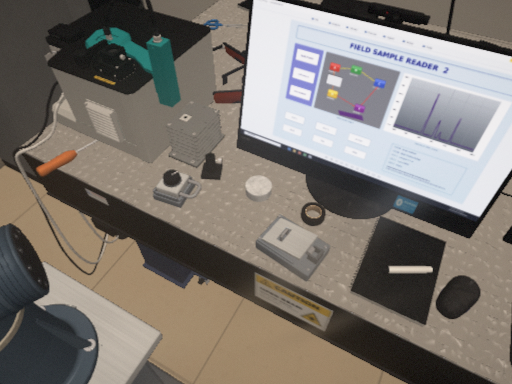

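View pics/side0.png

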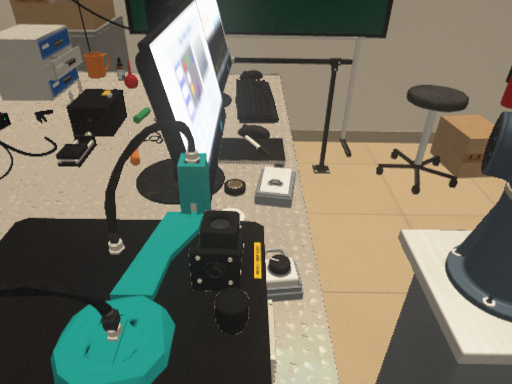

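The scene view shows the padlock in its cradle near (175,185), the port near (292,246), the holder at (211,166), the tin at (259,188) and the tape at (313,213). In the side view the dial is at (279,264) and the port at (277,186). I'll enlarge these areas.

```bash
python3 - <<'E'
import cv2,numpy as np
s=cv2.imread("pics/scene0.png");d=cv2.imread("pics/side0.png")
def c(im,x,y,w,h,k): return cv2.resize(im[y:y+h,x:x+w],None,fx=k,fy=k,interpolation=cv2.INTER_CUBIC)
A=c(s,145,145,80,60,5);B=c(s,250,205,80,75,5)[:375]
C=c(d,240,235,80,60,5);D=c(d,240,155,80,60,5)
o=np.vstack([np.hstack([A[:300],B[:300]]),np.hstack([C,D])]);cv2.imwrite("pics/crop.png",o)
E
```

```text
(no output)
```

View pics/crop.png

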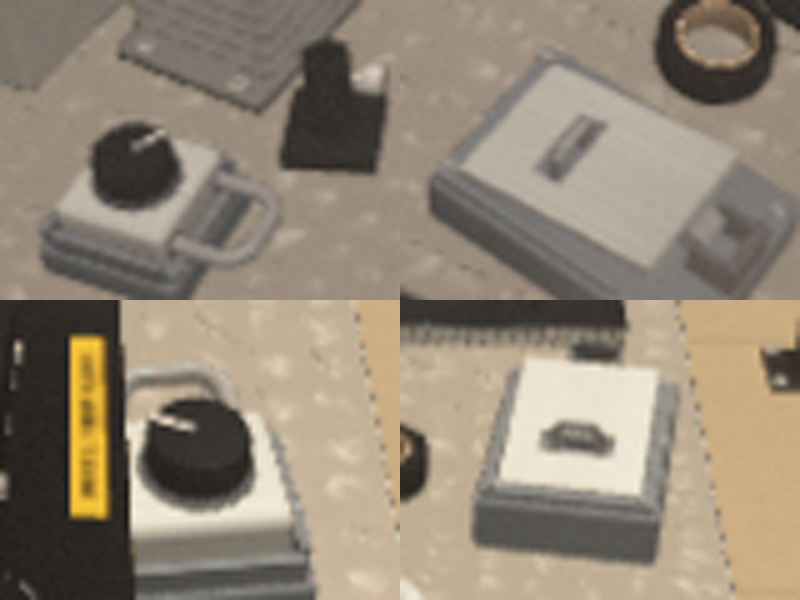

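```bash
cat > h.py <<'E'
from rig import robot,camera,camera_info
import cv2,numpy as np
from scipy.spatial.transform import Rotation as Ro
def ray(n,uv,info=None):
    i=info or camera_info(n);R=cv2.Rodrigues(np.array(i["rvec"],float))[0]
    K=np.array(i["camera_matrix"]);c=-R.T@np.ravel(i["tvec"])
    return c,R.T@np.linalg.inv(K)@np.array([*uv,1.])
def onz(n,uv,z,info=None):
    c,d=ray(n,uv,info);return c+d*(z-c[2])/d[2]
def tri(rs):
    A=0;b=0
    for c,d in rs:
        d=d/np.linalg.norm(d);P=np.eye(3)-np.outer(d,d);A=A+P;b=b+P@c
    return np.linalg.solve(A,b)
def tool(dw): # world shift -> tool shift cm
    return Ro.from_quat(robot.get_obs()["tool_rot"]).inv().apply(dw)*100
E
python3 - <<'E'
from h import *
np.set_printoptions(precision=4,suppress=True)
S=lambda x,y,ox,oy:(ox+x/5-.4,oy+y/5-.4)
for nm,z,p,q in[("dial",.0645,(135,152),(197,427)),("bar",.033,(268,215),None),("staple",.054,(582,138),(577,423)),
 ("ptip",.0645,(162,132),None),("c-x1",.036,(548,62),(508,487)),("c-x2",.036,(465,165),(638,498)),("c+x1",.052,(735,165),(525,360)),("c+x2",.052,(655,268),(660,372))]:
    left=p[0]<400
    uv=S(p[0],p[1],145,145) if left else S(p[0]-400,p[1],250,205)
    print(nm,uv,onz("scene",uv,z),end=" ")
    if q:
        w=S(q[0],q[1]-300,240,235) if left else S(q[0]-400,q[1]-300,240,155)
        print(onz("side",w,z),tri([ray("scene",uv),ray("side",w)]))
    else:print()
q=robot.get_obs();R=Ro.from_quat(q["tool_rot"]).as_matrix();print(R)
i=camera_info("wrist");Rw=cv2.Rodrigues(np.array(i["rvec"],float))[0];print(-Rw.T@np.ravel(i["tvec"]),Rw,i["camera_matrix"])
E
```

```text
dial (171.6, 175.0) [0.442  0.0168 0.0645] [0.4413 0.0179 0.0645] [0.4417 0.0171 0.0641]
bar (198.2, 187.6) [ 0.4599 -0.0423  0.033 ] 
staple (286.0, 232.2) [ 0.4329 -0.2872  0.054 ] [ 0.4335 -0.2784  0.054 ] [ 0.434  -0.286   0.0501]
ptip (177.0, 171.0) [0.4585 0.0132 0.0645] 
c-x1 (279.20000000000005, 217.0) [ 0.4733 -0.2524  0.036 ] [ 0.4678 -0.2472  0.036 ] [ 0.4703 -0.2515  0.0353]
c-x2 (262.6, 237.6) [ 0.4075 -0.2448  0.036 ] [ 0.4049 -0.2394  0.036 ] [ 0.4062 -0.2438  0.0343]
c+x1 (316.6, 237.6) [ 0.4527 -0.349   0.052 ] [ 0.4576 -0.3436  0.052 ] [ 0.4564 -0.3488  0.0483]
c+x2 (300.6, 258.20000000000005) [ 0.392  -0.3393  0.052 ] [ 0.3875 -0.3333  0.052 ] [ 0.3894 -0.3383  0.0509]
[[-0.0009  0.2972  0.9548]
 [-0.0017  0.9548 -0.2972]
 [-1.     -0.0019 -0.0003]]
[0.1071 0.6226 0.3847] [[ 0.2963  0.9551 -0.0012]
 [ 0.9128 -0.2828  0.2945]
 [ 0.281  -0.0884 -0.9556]] [[285.3505   0.     257.5489]
 [  0.     285.3505 189.1247]
 [  0.       0.       1.    ]]
```

```bash
python3 - <<'E'
from h import *
np.set_printoptions(precision=3,suppress=True)
for nm,uv,z in[("box near-left bottom",(77,127),0),("box near-right bot",(155,160),0),("box r bottom2",(170,150),0),("holder base ctr",(211,172),0.0),("holder top",(210,155),.06),("holder left",(202,177),0),("holder right",(220,179),0),("tin",(259,184),.027),("tape",(313,209),.019),("port cornerL",(256,243),.03)]:
    print(nm,onz("scene",uv,z))
for z in(.1,.2,.3):
  print(z,"box top corner near",onz("scene",(150,107),z),onz("side",(268,220),z), "left",onz("scene",(48,62),z),"side edge bottom",onz("side",(270,370),z))
E
```

```text
box near-left bottom [0.504 0.418 0.   ]
box near-right bot [0.506 0.133 0.   ]
box r bottom2 [0.556 0.121 0.   ]
holder base ctr [ 0.541 -0.023  0.   ]
holder top [ 0.545 -0.024  0.06 ]
holder left [ 0.515 -0.012  0.   ]
holder right [ 0.532 -0.056 -0.   ]
tin [ 0.544 -0.163  0.027]
tape [ 0.543 -0.307  0.019]
port cornerL [ 0.392 -0.237  0.03 ]
0.1 box top corner near [0.588 0.188 0.1  ] [ 0.46  -0.054  0.1  ] left [0.612 0.598 0.1  ] side edge bottom [0.468 0.253 0.1  ]
0.2 box top corner near [0.496 0.087 0.2  ] [0.469 0.074 0.2  ] left [0.517 0.431 0.2  ] side edge bottom [0.475 0.314 0.2  ]
0.3 box top corner near [ 0.404 -0.014  0.3  ] [0.477 0.202 0.3  ] left [0.421 0.263 0.3  ] side edge bottom [0.482 0.375 0.3  ]
```

```bash
python3 -m inch '[[[0,0,0,0.12,0],[0,0,0,0.12,0],[0,0,0,0.12,0],[0,0,0,0.12,0],[0,0,0,0.12,0],[0,0,0,0.12,0],[0,0,0,0.12,0],[0,0,0,0.12,0]]]' 20
python3 -m inch '[[[0,0,0,0.12,0],[0,0,0,0.12,0],[0,0,0,0.12,0],[0,0,0,0.12,0]]]'
python3 -m inch '[[[0,2.2,3.2,0,0],[0,2.2,3.2,0,0],[0,2.2,3.2,0,0],[0,2.2,3.2,0,0],[0,2.2,3.2,0,0],[0,2.2,3.2,0,0],[0,2.2,3.2,0,0]]]'
```

```text
time: 0.77
position: [0.1836, 0.5927, 0.1953]
tool_rot: [0.423, 0.562, -0.432, 0.564]
ft_force: [-0.3, -1.0, -1.0]
grip_width: 0.042
time: 1.1
position: [0.1827, 0.591, 0.1929]
tool_rot: [-0.548, -0.437, 0.56, -0.442]
ft_force: [-0.2, 0.1, 0.4]
grip_width: 0.0146
time: 1.68
position: [0.2809, 0.335, 0.1919]
tool_rot: [-0.547, -0.44, 0.558, -0.443]
ft_force: [0.2, -0.1, 1.2]
grip_width: 0.0006
```

```bash
cat > st.py <<'E'
import sys;from h import *
o=robot.get_obs();R=Ro.from_quat(o["tool_rot"]).as_matrix()
print("t %.2f p"%o["time"],o["position"].round(4),"yaw %.1f tilt %.3f"%(np.degrees(np.arctan2(R[1,1],R[0,1])),np.hypot(R[0,0],R[1,0])),"q6 %.2f F"%o["q"][5],o["ft_force"].round(1),"Mz %.3f w %.4f"%(o["moment"][2],o["grip_width"]))
if len(sys.argv)>3: print("tool cm to target",(R.T@(np.array([float(a) for a in sys.argv[1:4]])-o["position"])*100).round(2))
E
python3 st.py .38 .12 .19
python3 -m inch '[[[0,2,3.55,0,0],[0,2,3.55,0,0],[0,2,3.55,0,0],[0,2,3.55,0,0],[0,2,3.55,0,0],[0,2,3.55,0,0]]]'
python3 st.py .4266 -.321 .14
```

```text
t 1.68 p [0.2809 0.335  0.1919] yaw -12.7 tilt 0.016 q6 0.85 F [ 0.2 -0.1  1.2] Mz 0.056 w 0.0006
tool cm to target [ 0.38 14.38 18.8 ]
time: 2.18
position: [0.3506, 0.095, 0.1941]
tool_rot: [-0.546, -0.441, 0.556, -0.445]
ft_force: [1.6, 0.7, 0.6]
grip_width: 0.0005
t 2.18 p [0.3506 0.095  0.1941] yaw -12.4 tilt 0.016 q6 0.19 F [1.6 0.7 0.6] Mz -0.017 w 0.0005
tool cm to target [ 5.9  16.4  38.91]
```

```bash

python3 -m inch '[[[0,1.5,3.6,0,0],[0,1.5,3.6,0,0],[0,1.5,3.6,0,0],[0,1.5,3.6,0,0],[0,1.5,3.6,0,0],[0,1.5,3.6,0,0],[0,1.5,3.6,0,0],[0,1.5,3.6,0,0]]]'
python3 -m inch '[[[0,1.5,3.6,0,0],[0,1,2.5,0,0],[0,0,0,0,0],[0,0,0,0,0]]]'
python3 st.py .4266 -.321 .08
python3 - <<'E'
from h import *
import pickle
o=robot.get_obs();i=camera_info("wrist");im=camera("wrist");pickle.dump((i,o),open("w1.pkl","wb"))
cv2.imwrite("pics/w1.png",im[:,:,::-1])
E
```

```text
time: 2.85
position: [0.4041, -0.2284, 0.1976]
tool_rot: [-0.548, -0.44, 0.557, -0.443]
ft_force: [0.9, 0.5, -0.1]
grip_width: 0.0004
time: 3.18
position: [0.4161, -0.3072, 0.1974]
tool_rot: [-0.549, -0.435, 0.559, -0.442]
ft_force: [0.5, -0.1, -0.9]
grip_width: 0.0003
t 3.18 p [ 0.4161 -0.3072  0.1974] yaw -13.3 tilt 0.017 q6 -0.60 F [ 0.5 -0.1 -0.9] Mz -0.017 w 0.0003
tool cm to target [11.75  1.35  0.9 ]
```

View pics/w1.png

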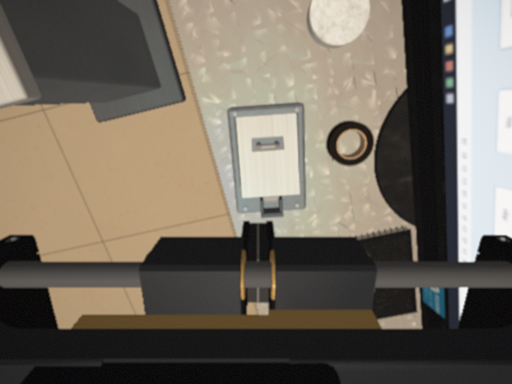

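The wrist view shows the port: staple (268,143), catch (272,206), and cover corners about (236,115), (299,110), (242,201), (304,196).

```bash
python3 - <<'E'
from h import *
import pickle
np.set_printoptions(precision=4,suppress=True)
i,o=pickle.load(open("w1.pkl","rb"))
for nm,uv,z in[("staple",(268,143),.054),("catch",(272,207),.05),("c-x1",(236,115),.036),("c-x2",(299,110),.036),("c+x1",(242,201),.052),("c+x2",(304,196),.052)]:
    print(nm,onz("w",uv,z,i))
print("tri staple",tri([ray("scene",(286,232.2)),ray("side",(275,179.2)),ray("w",(268,143),i)]))
im=cv2.imread("pics/w1.png");cv2.imwrite("pics/w1c.png",cv2.resize(im[95:225,215:345],None,fx=4,fy=4,interpolation=cv2.INTER_CUBIC))
E
```

```text
staple [ 0.4344 -0.2755  0.054 ]
catch [ 0.422  -0.3549  0.05  ]
c-x1 [ 0.4051 -0.2379  0.036 ]
c-x2 [ 0.4779 -0.2491  0.036 ]
c+x1 [ 0.3879 -0.3379  0.052 ]
c+x2 [ 0.4632 -0.3489  0.052 ]
tri staple [ 0.4343 -0.2816  0.0504]
```

View pics/w1c.png

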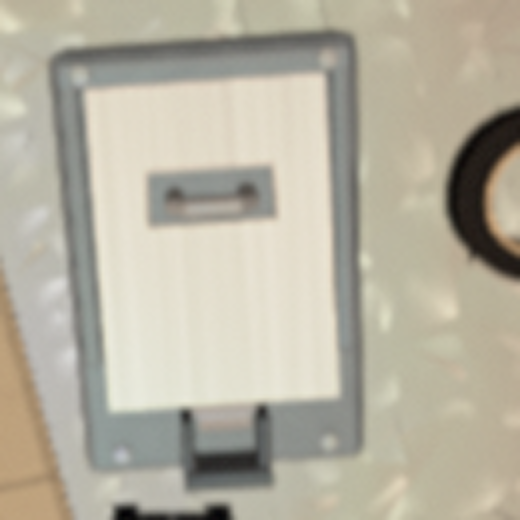

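```bash

python3 -m inch '[[[2.5,0.3,0.2,-0.06,0],[3,0.3,0.2,0,0],[3,0.2,0.2,0,0],[1.5,0.2,0.2,0,0],[0,0,0,0,0]]]'
python3 st.py .4264 -.320 .062
```

```text
time: 3.65
position: [0.4249, -0.3128, 0.0965]
tool_rot: [-0.534, -0.454, 0.544, -0.462]
ft_force: [0.8, 0.1, 0.7]
grip_width: 0.0005
t 3.65 p [ 0.4249 -0.3128  0.0965] yaw -9.3 tilt 0.018 q6 -0.66 F [0.8 0.1 0.7] Mz -0.027 w 0.0005
tool cm to target [3.47 0.26 0.62]
```

```bash

python3 -m inch '[[[1.5,0.15,0.5,0,0],[1.2,0.15,0.3,0,0],[0.5,0,0,0,0],[0,0,0,0,0]]]'
python3 st.py .4264 -.320 .047
python3 -m inch '[[[0.5,0,0.05,0,0],[0.5,0,0,0,0]]]'
python3 st.py .4264 -.320 .047
python3 -m inch '[[[0.5,0,0,0,0],[0.5,0,0,0,0]]]'
python3 st.py .4264 -.320 .047
```

```text
time: 3.98
position: [0.4262, -0.3163, 0.0649]
tool_rot: [-0.533, -0.456, 0.542, -0.462]
ft_force: [0.4, 0.8, 0.1]
grip_width: 0.0002
t 3.98 p [ 0.4262 -0.3163  0.0649] yaw -9.0 tilt 0.015 q6 -0.67 F [0.4 0.8 0.1] Mz 0.049 w 0.0002
tool cm to target [1.79 0.08 0.33]
time: 4.15
position: [0.427, -0.317, 0.0564]
tool_rot: [-0.533, -0.456, 0.542, -0.464]
ft_force: [-0.2, 0.2, 0.1]
grip_width: 0.0003
t 4.15 p [ 0.427  -0.317   0.0564] yaw -8.9 tilt 0.017 q6 -0.67 F [-0.2  0.2  0.1] Mz -0.009 w 0.0003
tool cm to target [ 0.95 -0.01  0.29]
time: 4.32
position: [0.4277, -0.3175, 0.0469]
tool_rot: [-0.533, -0.455, 0.542, -0.465]
ft_force: [-0.0, 0.0, -0.8]
grip_width: 0.0004
t 4.32 p [ 0.4277 -0.3175  0.0469] yaw -8.9 tilt 0.019 q6 -0.67 F [-0.   0.  -0.8] Mz -0.003 w 0.0004
tool cm to target [-0.   -0.09  0.27]
```

```bash

python3 -m inch '[[[0.2,0,0.1,0,0]]]'; python3 st.py
python3 -m inch '[[[0.3,0,0,0,0]]]'; python3 st.py
python3 -m inch '[[[0.3,0,0,0,0]]]'; python3 st.py
```

```text
time: 4.4
position: [0.4273, -0.3182, 0.0444]
tool_rot: [-0.533, -0.455, 0.542, -0.464]
ft_force: [-0.2, -0.3, -1.1]
grip_width: 0.0006
t 4.40 p [ 0.4273 -0.3182  0.0444] yaw -8.9 tilt 0.018 q6 -0.67 F [-0.2 -0.3 -1.1] Mz 0.016 w 0.0006
time: 4.48
position: [0.4275, -0.3186, 0.0413]
tool_rot: [-0.533, -0.455, 0.542, -0.465]
ft_force: [-0.8, 0.6, -0.1]
grip_width: 0.0003
t 4.48 p [ 0.4275 -0.3186  0.0413] yaw -8.9 tilt 0.019 q6 -0.67 F [-0.8  0.6 -0.1] Mz 0.035 w 0.0003
time: 4.57
position: [0.4274, -0.3188, 0.0381]
tool_rot: [-0.533, -0.455, 0.542, -0.465]
ft_force: [-0.2, -0.8, -0.3]
grip_width: 0.0005
t 4.57 p [ 0.4274 -0.3188  0.0381] yaw -8.9 tilt 0.019 q6 -0.67 F [-0.2 -0.8 -0.3] Mz 0.045 w 0.0005
```

```bash
python3 - <<'E'
from h import *
a=camera("side")[:,:,::-1];b=camera("scene")[:,:,::-1]
c=lambda im,x,y:cv2.resize(im[y:y+100,x:x+100],None,fx=4,fy=4,interpolation=cv2.INTER_CUBIC)
cv2.imwrite("pics/p2.png",np.hstack([c(a,225,135),c(b,240,180)]))
E
```

```text
(no output)
```

View pics/p2.png

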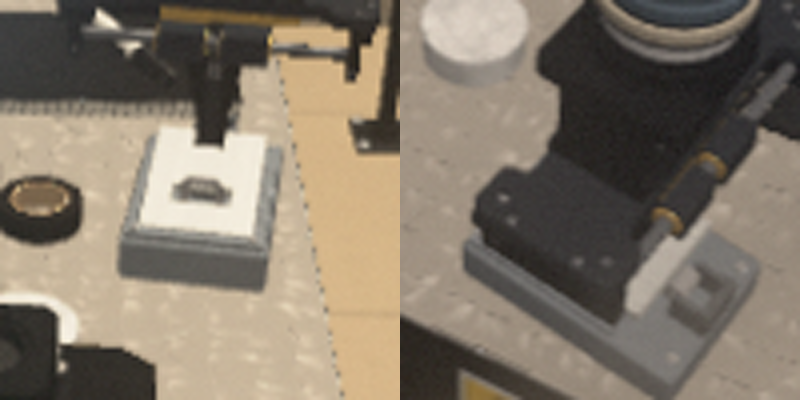

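The side crop shows the fingertips over the cover at about pixel (277,171), with the cover still apparently raised. I'll check the height they imply.

```bash
python3 - <<'E'
from h import *
o=robot.get_obs();print(o["position"],o["ft_force"])
i=camera_info("side")
R=Ro.from_quat(o["tool_rot"]).as_matrix()
for z in(.011,-.009,.0,.02): print(z,cv2.projectPoints((o["position"]+R[:,0]*z)[None],np.array(i["rvec"],float),np.array(i["tvec"],float),np.array(i["camera_matrix"]),None)[0].ravel())
for z in (.028,.038,.048,.058):print("z",z,cv2.projectPoints(np.array([[.427,-.319,z]]),np.array(i["rvec"],float),np.array(i["tvec"],float),np.array(i["camera_matrix"]),None)[0].ravel())
E
```

```text
[ 0.42718839 -0.31852506  0.03780081] [ 0.47440152 -0.09097585 -0.56007541]
0.011 [276.14772188 179.93757578]
-0.009 [276.55663629 173.43510922]
0.0 [276.3714616  176.37971624]
0.02 [275.96674218 182.81547482]
z 0.028 [276.2340635  179.49322093]
z 0.038 [276.43863696 176.21972729]
z 0.048 [276.6455122  172.90940142]
z 0.058 [276.85472831 169.56161817]
```

```bash

for k in 1 2 3; do :; done
python3 -m inch '[[[0.3,0,0,0,0]]]'; python3 st.py|cut -c1-200
python3 -m inch '[[[0.3,0,0,0,0]]]'|tail -2
python3 -m inch '[[[0,0,0,0,0]]]'; python3 st.py
```

```text
time: 4.75
position: [0.4275, -0.3189, 0.035]
tool_rot: [-0.533, -0.455, 0.542, -0.464]
ft_force: [-0.5, -1.1, -0.3]
grip_width: 0.0007
t 4.75 p [ 0.4275 -0.3189  0.035 ] yaw -8.9 tilt 0.019 q6 -0.67 F [-0.5 -1.1 -0.3] Mz -0.023 w 0.0007
ft_force: [0.0, 0.5, -0.1]
grip_width: 0.0005
time: 4.92
position: [0.4273, -0.3189, 0.0314]
tool_rot: [-0.533, -0.455, 0.542, -0.464]
ft_force: [-0.1, 1.2, -0.7]
grip_width: 0.0005
t 4.92 p [ 0.4273 -0.3189  0.0314] yaw -8.9 tilt 0.019 q6 -0.67 F [-0.1  1.2 -0.7] Mz -0.016 w 0.0005
```

```bash
cat > tip.py <<'E'
from h import *
im=camera("side").astype(int).sum(2)/3
m=im[150:184,262:294]
for r in range(12,30): print(150+r,''.join('#' if v<60 else '+' if v<110 else '-' if v<160 else '.' for v in m[r]))
E
python3 tip.py
```

```text
162 +----------+########+--.........
163 -----------+########+++.........
164 ..-..-..----+#######++-.........
165 ...........-+#######++-.........
166 ...........-+#######++-.........
167 ............+######+---.........
168 ............+######+............
169 --..........+######-............
170 --..........+######.............
171 -...........+######.............
172 -...........+##+###...........--
173 -...........-----+-...........--
174 -.............................--
175 -.............................--
176 .............................---
177 .............................---
178 .............................---
179 ..........--.................---
```

```bash
python3 - <<'E'
from h import *
import pickle
i,o=pickle.load(open("w1.pkl","rb"));R=Ro.from_quat(o["tool_rot"]).as_matrix()
pj=lambda p,i:cv2.projectPoints(np.array(p)[None],np.array(i["rvec"],float),np.array(i["tvec"],float),np.array(i["camera_matrix"]),None)[0].ravel()
for x in(.011,-.01,-.02,-.03):
  for z in (-.01,): print(x,z,pj(o["position"]+R@[x,0,z],i))
o=robot.get_obs();R=Ro.from_quat(o["tool_rot"]).as_matrix()
i=camera_info("side")
for x in(.011,-.01,-.02,-.03): print(x,pj(o["position"]+R@[x,0,-.01],i))
im=camera("wrist");cv2.imwrite("pics/w3.png",cv2.resize(im[130:260,180:340,::-1],None,fx=4,fy=4,interpolation=cv2.INTER_CUBIC))
E
```

```text
0.011 -0.01 [259.25149117 205.9715085 ]
-0.01 -0.01 [259.43853663 217.13352831]
-0.02 -0.01 [259.54238415 223.33067482]
-0.03 -0.01 [259.65797658 230.22870342]
0.011 [275.52258463 183.93672124]
-0.01 [275.95112093 177.12690158]
-0.02 [276.15888255 173.82538624]
-0.03 [276.36908663 170.48505811]
```

View pics/w3.png

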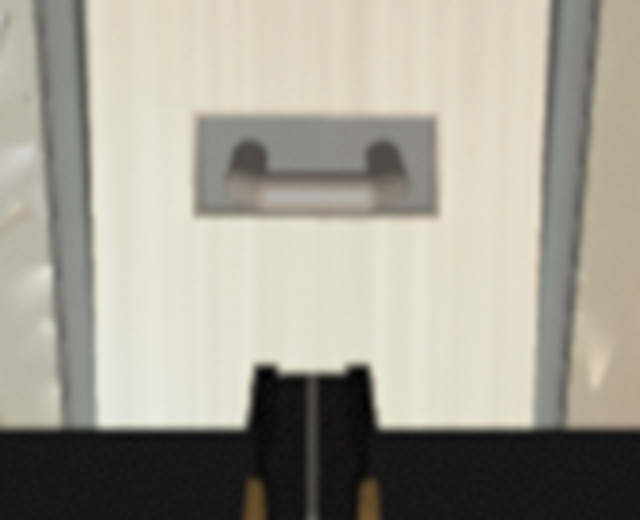

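Wrist and side views agree that the real fingertips are about 22 mm behind the reported TCP, about 33 mm short of the stated 11 mm ahead. This explains why there was no contact. I'll press on with that corrected.

```bash

python3 -m inch '[[[0.4,0,0,0,0]]]'|sed -n '2p;4p'
python3 -m inch '[[[0.3,0,0,0,0]]]'|sed -n '2p;4p'
python3 -m inch '[[[0.3,0,0,0,0]]]'|sed -n '2p;4p'
python3 -m inch '[[[0.3,0,0,0,0]]]'|sed -n '2p;4p'
python3 -m inch '[[[0.3,0,0,0,0]]]'|sed -n '2p;4p'
python3 tip.py
```

```text
position: [0.4279, -0.3196, 0.0283]
ft_force: [-1.8, -0.3, 10.5]
position: [0.4281, -0.3202, 0.0256]
ft_force: [-1.3, 0.1, 4.6]
position: [0.4282, -0.3206, 0.0228]
ft_force: [-0.5, 0.9, 1.3]
position: [0.4281, -0.3208, 0.0197]
ft_force: [-0.3, -0.3, 1.6]
position: [0.4282, -0.3209, 0.0163]
ft_force: [0.3, 0.7, -0.4]
162 +--------+###########+-.........
163 ---------++##########++.........
164 ..-..-..--+##########+-.........
165 ..........+##########+-.........
166 ..........-#########++-.........
167 ..........-+########++-.........
168 ..........-+########++-.........
169 ---------.-+#######+++..........
170 -----------+#######+++--........
171 ---........+#######+++------....
172 --.........-#######-------------
173 --.........-######+..........---
174 --.........-######+...........--
175 --.........-######-...........--
176 -..........-######............--
177 -..........-+++###...........---
178 -..........------+...........---
179 ..........--.....-...........---
```

```bash

python3 -m inch '[[[0.2,0,0,0,0]]]'|sed -n '2p;4p'
python3 -m inch '[[[0.2,0,0,0,0]]]'|sed -n '2p;4p'
python3 -m inch '[[[0.2,0,0,0,0]]]'|sed -n '2p;4p'
```

```text
position: [0.428, -0.3206, 0.0148]
ft_force: [-4.7, 4.0, 41.0]
position: [0.4279, -0.3205, 0.0149]
ft_force: [-4.4, 4.7, 28.3]
position: [0.428, -0.3206, 0.015]
ft_force: [-2.4, 1.7, 17.3]
```

```bash

python3 -m inch '[[[-3,0,0,0,0],[-4,0,0,0,0.3],[-4,0,0,0,0.7],[-2,0,0,0,0.7],[0,-1.2,-3.9,-0.12,0.7],[0,-0.5,-4.1,-0.12,0.7],[0,0,-4.1,-0.12,0.7],[0,0.5,-4.1,-0.12,0.7]]]'
python3 -m inch '[[[0,0,0,-0.12,0.7],[0,0,0,-0.12,0.7],[0,0,0,-0.12,0.7],[0,0,0,-0.12,0.7],[0,0,0,-0.12,0.7],[0,0,0,-0.12,0.7],[0,0,0,-0.12,0.7],[0,0,0,-0.12,0.7]]]' >/dev/null
python3 -m inch '[[[0,0,0,-0.12,0.7],[0,0,0,-0.12,0.7],[0,0,0,-0.12,0.7],[0,0,0,-0.12,0.7],[0,0,0,-0.12,0.7],[0,0,0,-0.12,0.7],[0,0,0,-0.12,0.7],[0,0,0,-0.12,0.7]]]' >/dev/null
python3 st.py .4417 .017 .12
```

```text
time: 6.4
position: [0.4166, -0.1608, 0.1476]
tool_rot: [0.404, 0.565, -0.417, 0.586]
ft_force: [1.1, 0.3, -0.2]
grip_width: 0.0396
t 7.73 p [ 0.4126 -0.1394  0.1436] yaw 132.9 tilt 0.031 q6 -2.86 F [-0.2 -3.1 -0.3] Mz 0.059 w 0.0607
tool cm to target [ 1.87  9.52 12.83]
```

```bash

python3 -m inch '[[[0,1.5,1.8,0.06,0.7],[0,2,2.2,0.06,0.7],[0,1.2,2,0,0.7],[0,0,0,0,0.7],[0,0,0,0,0.7]]]'
python3 st.py .4417 .017 .12
python3 - <<'E'
from h import *
import pickle
o=robot.get_obs();print(o["q"]);i=camera_info("wrist");im=camera("wrist");pickle.dump((i,o),open("w4.pkl","wb"))
cv2.imwrite("pics/w4.png",cv2.resize(im[:,:,::-1],None,fx=1.5,fy=1.5,interpolation=cv2.INTER_CUBIC))
E
```

```text
time: 8.15
position: [0.4303, -0.0626, 0.1402]
tool_rot: [-0.227, 0.677, 0.206, 0.669]
ft_force: [0.2, -0.9, -0.0]
grip_width: 0.0607
t 8.15 p [ 0.4303 -0.0626  0.1402] yaw 125.7 tilt 0.031 q6 -2.54 F [ 0.2 -0.9 -0. ] Mz 0.030 w 0.0607
tool cm to target [1.77 5.85 5.6 ]
[-0.37976431  0.37750129  1.95989407 -0.04135822  0.7948943  -2.54396335]
```

View pics/w4.png

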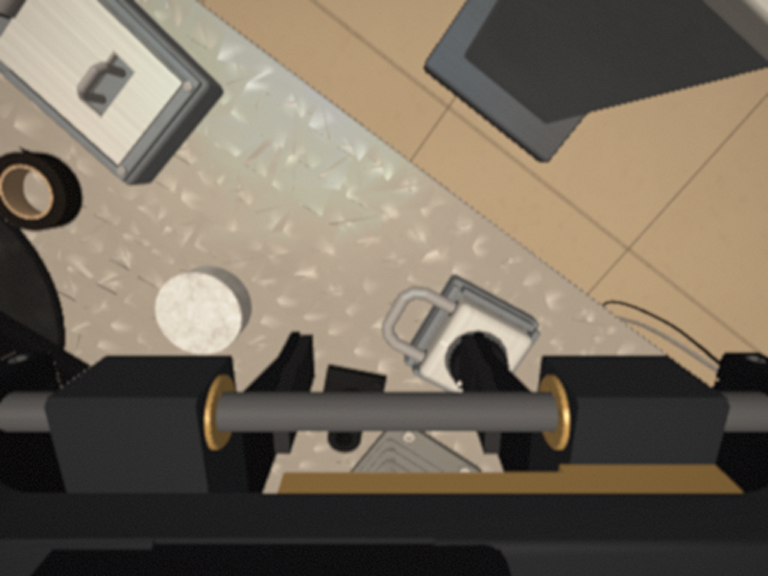

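The wrist view shows the port cover now lying level (staple at about (105,80)). The padlock's shackle bar is near (396,322) and its dial near (478,362), partly hidden, with a white pointer end near (460,385) in the 1.5x image.

```bash
python3 - <<'E'
from h import *
import pickle
np.set_printoptions(precision=4,suppress=True)
i,o=pickle.load(open("w4.pkl","rb"));K=1.5
for nm,uv,z in[("bar",(396,322),.033),("dial",(478,362),.0645),("ptr",(460,385),.0645),("crad corner",(455,277),.032),("crad corner2",(538,328),.032),("holder tl",(328,368),.01),("holder tr",(386,376),.01),("grille corner",(408,432),.0)]:
    print(nm,onz("w",(uv[0]/K,uv[1]/K),z,i))
im=cv2.imread("pics/scene0.png")
t=cv2.imread("pics/w4.png")[265:415,375:545]
s=im[160:200,155:205]
cv2.imwrite("pics/c5.png",np.hstack([cv2.resize(t,(544,480),interpolation=cv2.INTER_CUBIC)]))
E
```

```text
bar [ 0.4558 -0.036   0.033 ]
dial [0.4366 0.0178 0.0645]
ptr [0.4572 0.0189 0.0645]
crad corner [ 0.4038 -0.0221  0.032 ]
crad corner2 [0.3986 0.0506 0.032 ]
holder tl [ 0.5284 -0.0519  0.01  ]
holder tr [ 0.5061 -0.0095  0.01  ]
grille corner [0.5434 0.0409 0.    ]
```

View pics/c5.png

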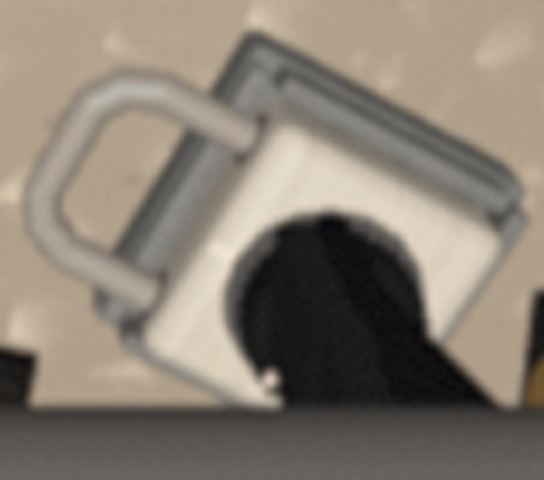

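```bash
python3 - <<'E'
from h import *
import pickle
np.set_printoptions(precision=4,suppress=True)
i,o=pickle.load(open("w4.pkl","rb"))
C=lambda x,y:((375+x/3.2)/1.5,(265+y/3.2)/1.5)
g={}
for nm,uv,z in[("bar",(62,143),.033),("leg1",(245,142),.035),("leg2",(150,293),.035),("mark",(218,245),.046),("dialc",(325,308),.0645),("dialedgeL",(226,300),.05),("dialedgeR",(425,300),.05),("dialT",(330,212),.05),("ptr",(270,380),.0645),("cTL",(255,36),.032),("cTR",(520,190),.032),("bodyTL",(275,125),.046),("bodyTR",(500,238),.046),("bodyBL",(150,335),.046)]:
    g[nm]=onz("w",C(*uv),z,i);print(nm,g[nm])
for a,b in[("leg2","leg1"),("cTR","cTL"),("bodyTR","bodyTL"),("bodyBL","bodyTL")]:
    d=g[b]-g[a];print(a,b,np.degrees(np.arctan2(d[1],d[0])),np.hypot(*d[:2]))
E
```

```text
bar [ 0.4488 -0.0425  0.033 ]
leg1 [ 0.4238 -0.01    0.035 ]
leg2 [ 0.466  -0.0048  0.035 ]
mark [ 0.444  -0.0034  0.046 ]
dialc [0.4367 0.0167 0.0645]
dialedgeL [0.4521 0.0047 0.05  ]
dialedgeR [0.4263 0.0397 0.05  ]
dialT [0.4225 0.0099 0.05  ]
ptr [0.4567 0.018  0.0645]
cTL [ 0.4035 -0.0226  0.032 ]
cTR [0.3967 0.0485 0.032 ]
bodyTL [ 0.4147 -0.0107  0.046 ]
bodyTR [0.4062 0.0452 0.046 ]
bodyBL [ 0.4704 -0.0022  0.046 ]
leg2 leg1 -172.9836365220458 0.042502493776362955
cTR cTL -84.47548537438159 0.07141246894629073
bodyTR bodyTL -81.3347392659973 0.05656517667607341
bodyBL bodyTL -171.38320548527233 0.05633280041887487
```

```bash

python3 -m inch '[[[0.5,2,1.8,0,0.75],[1,2,1.8,0,0.75],[1,2,1.8,0,0.75],[1,0,0,-0.1,0.75],[0.5,0,0,-0.1,0.75],[0,0,0,-0.05,0.75],[0,0,0,0,0.75]]]' >/dev/null
python3 st.py .440 .0185 .031
python3 - <<'E'
from h import *
import pickle
o=robot.get_obs();i=camera_info("side");im=camera("side")
cv2.imwrite("pics/s6.png",np.hstack([cv2.resize(x[:,:,::-1],(400,400),interpolation=cv2.INTER_CUBIC) for x in (im[215:305,230:320],camera("scene")[135:215,135:215])]))
E
```

```text
t 8.78 p [0.4423 0.0123 0.0961] yaw 140.2 tilt 0.034 q6 -2.61 F [ 0.2 -0.5  1. ] Mz 0.027 w 0.0655
tool cm to target [6.48 0.73 0.49]
```

View pics/s6.png

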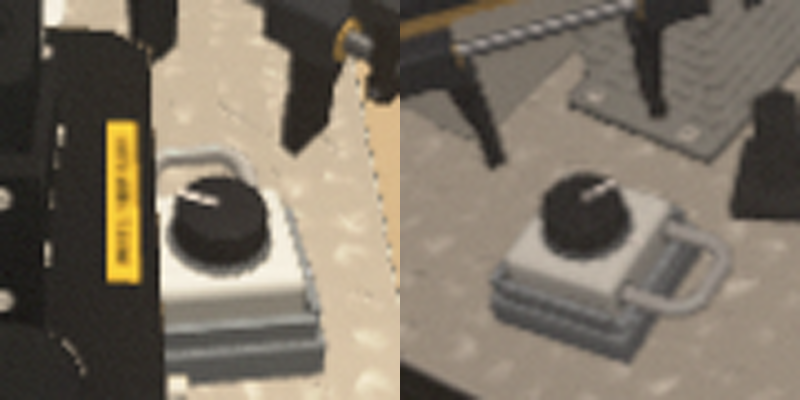

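The side crop shows a fingertip at (292,152). The scene crop shows the fingertips at (497,165) and (657,115), and the dial untouched. I'll triangulate the tip.

```bash
python3 - <<'E'
from h import *
np.set_printoptions(precision=4,suppress=True)
o=robot.get_obs();R=Ro.from_quat(o["tool_rot"]).as_matrix()
a=(135+97/5,135+165/5);s=(230+292*.225,215+152*.225);b=(135+257/5,135+115/5)
P=tri([ray("scene",a),ray("side",s)]);print("A",P,"in tool",R.T@(P-o["position"]))
Q=onz("scene",b,P[2]);print("B",Q,"mid",(P+Q)/2,"in tool",R.T@((P+Q)/2-o["position"]),o["position"])
# dial top centre, from these crops
d1=(135+184/5,135+202/5);d2=(230+217*.225,215+209*.225)
print("dial",tri([ray("scene",d1),ray("side",d2)]),onz("scene",d1,.0645),onz("side",d2,.0645))
for n,p in(("scene",(135+212/5,135+182/5)),("side",(230+180*.225,215+194*.225))):print("ptr",onz(n,p,.0645))
E
```

```text
A [0.4149 0.0347 0.106 ] in tool [-0.0105  0.0354 -0.0007]
B [ 0.4741 -0.0102  0.106 ] mid [0.4445 0.0122 0.106 ] in tool [-0.0096 -0.0017  0.0012] [0.4425 0.0121 0.0964]
dial [0.4424 0.0184 0.0607] [0.4412 0.0156 0.0645] [0.4419 0.0232 0.0645]
ptr [0.4579 0.0115 0.0645]
ptr [0.4567 0.0148 0.0645]
```

```bash

python3 -m inch '[[[1.8,0.4,0.3,0,0.75],[1.8,0.1,0.1,0,0.75],[1,0,0,0,0.75],[0,0,0,0,0.75]]]'|sed -n 4p
python3 st.py .4415 .018 .039
```

```text
ft_force: [0.6, -0.1, 0.1]
t 9.22 p [0.4448 0.0137 0.0507] yaw 139.4 tilt 0.037 q6 -2.57 F [ 0.6 -0.1  0.1] Mz -0.005 w 0.0653
tool cm to target [1.15 0.56 0.14]
```

```bash

python3 -m inch '[[[0.5,0.4,0.1,0,0.75],[0.5,0.2,0,0,0.75],[0.2,0,0,0,0.75],[0,0,0,0,0.75]]]'|sed -n 4p
python3 st.py .4415 .018 .039
python3 -m inch '[[[0,0.1,0,0,0],[0,0,0,0,0],[0,0,0,0,0],[0,0,0,0,0],[0,0,0,0,0]]]' 20 |sed -n 4,5p
python3 st.py .4415 .018 .039
```

```text
ft_force: [-0.4, -0.7, 0.8]
t 9.55 p [0.4418 0.0169 0.0388] yaw 139.1 tilt 0.039 q6 -2.56 F [-0.4 -0.7  0.8] Mz 0.004 w 0.0653
tool cm to target [-0.02  0.09  0.06]
ft_force: [-1.0, 2.3, 0.5]
grip_width: 0.0398
t 9.97 p [0.4419 0.0176 0.0401] yaw 139.1 tilt 0.040 q6 -2.56 F [-1.   2.3  0.5] Mz -0.026 w 0.0398
tool cm to target [0.1  0.06 0.01]
```

```bash

for i in 1; do python3 -m inch '[[[0,0,0,0.1,0],[0,0,0,0.1,0]]]'>/dev/null; python3 st.py;
python3 -m inch '[[[0,0,0,0.1,0],[0,0,0,0.1,0]]]'>/dev/null; python3 st.py;
python3 -m inch '[[[0,0,0,0.1,0],[0,0,0,0.1,0]]]'>/dev/null; python3 st.py;
python3 -m inch '[[[0,0,0,0.05,0],[0,0,0,0,0]]]'>/dev/null; python3 st.py; done
```

```text
t 10.13 p [0.4411 0.0181 0.0401] yaw 127.3 tilt 0.039 q6 -2.35 F [ 1.2  0.1 -2.1] Mz -0.021 w 0.0365
t 10.30 p [0.4407 0.0184 0.04  ] yaw 115.3 tilt 0.039 q6 -2.14 F [-0.9  0.6 -0.4] Mz 0.122 w 0.0365
t 10.47 p [0.4406 0.0189 0.04  ] yaw 103.2 tilt 0.038 q6 -1.93 F [ 0.   0.8 -0.1] Mz 0.005 w 0.0360
t 10.63 p [0.4406 0.0191 0.04  ] yaw 100.1 tilt 0.038 q6 -1.88 F [ 0.2  0.3 -1.7] Mz -0.010 w 0.0364
```

```bash

python3 -m inch '[[[0,0,0,0,0.65],[0,0,0,0,0.65],[0,0,0,0,0.65],[0,0,0,-0.12,0.65],[0,0,0,-0.12,0.65],[0,0,0,-0.12,0.65],[0,0,0,-0.12,0.65],[0,0,0,-0.08,0.65]]]'>/dev/null;python3 st.py .4415 .018 .039
python3 - <<'E'
from h import *
im=camera("scene")[165:192,160:206].astype(int)
for r in im.sum(2)//3: print(''.join(' .:-=+*#%@'[min(9,v//26)] for v in r))
E
```

```text
t 11.30 p [0.4413 0.0188 0.0406] yaw 133.9 tilt 0.039 q6 -2.46 F [-0.5 -0.8 -0.2] Mz -0.008 w 0.0565
tool cm to target [ 0.16 -0.07 -0.04]
++++++++++++++++++++=:....=+===----==--=++=-..
++++++++++++++++++++=:....-++++==-----=+++=:..
+++++++++++++++++++++-....-++++++===-=++++=:..
+++++++++++++++++++++=....=+++++++++=+++++-...
++++++++++==--=++++++=:...-++++++++++++++=-...
+++++++==-::.::--=+++=:...-++++++++++++++=:...
+++++=-::.......:-=+++-...-=+++++++++++++=:...
++++=-:..........:-+++=:..:=+++++++++++++=....
+++=-:............:=+*+:..:=+++++++++++++-....
+++=:......:=+++++=-+**=..:-++++++++++++=-....
+++-.......:-------:=**+...=*+++++++++++=:....
++=-..........:::...-***+++**+=+++++++++=:....
++=:................:=+*****+=-=++++++++=:....
+++=................:-+*****=---=++++++++-:::.
++*+................:=+#***+=---=++++++++++++=
+**=:...............:=****+==+++===+++++++**++
+**=:..............:-+****+==+++++++++++++**++
*#*+:.............::=*#**+=--==++++++++=++++++
****-:...........::-+***+===-=--==+++++=++++++
****+-:.........::-+***+=======----==+++++++++
*****+-:::::::::-=+****+======---:-===++++++++
******+=-::::-==+**#**+======---:--=++=+++++++
***********++********+=======-----=+++=++=++++
++***************#**++======-----=+++++++==+++
==+++***************+======---::-=++++++==++++
=====++************+=======---:-=+++++++==++++
========++********+=--====---:-=+++++++=++****
```

```bash
cat > ptr.py <<'E'
from h import *
im=camera("scene").astype(int).mean(2)[167:185,162:182]
yy,xx=np.mgrid[167:185,162:182]
# white line inside dark disc: bright px with both dark above and below / limited radius
m=(im>75)&(np.hypot((xx-171)/8.0,(yy-175.5)/7.0)<0.95)
p=np.array([onz("scene",(x,y),.0645)[:2] for x,y in zip(xx[m],yy[m])])
w=im[m]-60;c=np.average(p,axis=0,weights=w);u=np.linalg.svd((p-c)*np.sqrt(w)[:,None])[2][0]
C=np.array([.4415,.0170]);u*=np.sign(u@(c-C))
print("pts",m.sum(),"centroid",c.round(4),"line yaw %.1f, from centre %.1f"%(np.degrees(np.arctan2(u[1],u[0])),np.degrees(np.arctan2(*(c-C)[::-1]))))
E
python3 ptr.py
```

```text
pts 24 centroid [0.4487 0.0179] line yaw 86.7, from centre 7.1
```

```bash
python3 - <<'E'
from h import *
def ang(a,b):
    A=onz("scene",a,.0645);B=onz("scene",b,.0645);d=B-A;print(A[:2].round(4),B[:2].round(4),np.degrees(np.arctan2(d[1],d[0])))
ang((171.5,174.4),(178,174.2))
ang((171.8,174.8),(177.2,170.9)) # before, from crops: (184,200)->(212,180) at 5x about
im=cv2.imread("pics/scene0.png")[165:192,160:206].mean(2).astype(int)
for r in im[3:15]: print(''.join(' .:-=+*#%@'[min(9,v//26)] for v in r))
E
```

```text
[0.4434 0.0181] [0.4513 0.005 ] -59.0992118309916
[0.4427 0.0167] [0.459  0.0129] -13.16113623972497
++++++++++++++++++++++++++++++++++++=+++++-...
+++++++++======+++++++++++++++++++++++++++-...
+++++++=-::::::-=++++++++++++++++++++++++=:...
+++++=-::......-+*+++++++++++++++++++++++=:..:
++++=-:......-+*===++++++++++++++++++++++=:::.
+++=-:.....-====:.:+***++++++++++++++++++-:...
++=-:......-=-:::..=******++++++++++++++=-.:..
+++-.......:::.....-+*******+=++++++++++=:....
++=-...............:=*******+==+++++++++=:....
++=:..........:.....:+******+=-=++++++++=:....
+++-................:+**#**+=---=+++++++=-::::
+**=...:............:=*#***+==--=++++++++++++=
```

```bash

python3 -m inch '[[[0,0,0,0,0],[0,0,0,0,0],[0,0,0,0,0],[0,0,0,0,0]]]' 20 >/dev/null; python3 st.py
python3 -m inch '[[[0,0,0,0.1,0],[0,0,0,0.1,0]]]'>/dev/null; python3 st.py;
python3 -m inch '[[[0,0,0,0.1,0],[0,0,0,0.1,0]]]'>/dev/null; python3 st.py
python3 -m inch '[[[0,0,0,0.0,0]]]'>/dev/null; python3 st.py
python3 - <<'E'
from h import *
im=camera("scene")[165:200,160:210].astype(int)
for r in im.sum(2)//3: print(''.join(' .:-=+*#%@'[min(9,v//26)] for v in r))
E
```

```text
t 11.73 p [0.4415 0.0187 0.0407] yaw 133.2 tilt 0.039 q6 -2.45 F [ 1.9 -2.8  0.3] Mz -0.005 w 0.0375
t 11.90 p [0.4414 0.0189 0.0407] yaw 121.3 tilt 0.039 q6 -2.25 F [0.1 1.  0.5] Mz 0.015 w 0.0360
t 12.07 p [0.4413 0.0192 0.0407] yaw 109.1 tilt 0.039 q6 -2.03 F [-0.6 -0.2 -0.1] Mz 0.053 w 0.0360
t 12.15 p [0.4413 0.0192 0.0407] yaw 109.0 tilt 0.039 q6 -2.03 F [-0.7 -0.7 -0.2] Mz 0.024 w 0.0362
..-=+++=:...........:-=++++====-::.....:=+=:......
...-++++-:::.........:=++++++++==:.....-++=:......
...-=+++=====-.......:=++++++++++=....:=++=.......
...:=++++++++=:......:=++++++++++=:::.:=++-.......
....-+++++=---:.......-++++++++++=:.:.-++=-.......
....-++=--::.::.......-=++++++++++=--=+++=:.......
....:--:..............:=+++++++++++++++++=:.......
.....::...............:=+++++++++++++++++=........
......................:=++++++++++++++++=-........
............::........-+**++++++++++++++=:........
...........:=+=::.....=*****++=+++++++++=:........
...........:--=+=.....=******+=+++++++++=:........
..::..........:--....-+*****+=-=++++++++=:........
-=+=.................-+*****=---=++++++
[... 382 characters left out ...]
-==+*****+======---::-=++==++==++++++
***********++*****#**+=======---:-=++++=+++=++++++
++*******#*******#**+=======-----=+++++=++==++++++
==++****************+======------=++++++++=+++++++
=====++************+=======---:-=++++++++==+++++++
========++********+=-=====-----=++++++++==+***++++
===========++*****====-==------=++++=+++=+***+++++
==============++++==+++==---:-=++++++++=++*+++++++
--======--==========++++++=--=++++++++==++++++++++
::----======-=====--==++++++++++++++++==++++++++++
---::----======-==--==-===+++++++++++==+++++++++++
-=----::----==========----==+++++++===++++++++++++
---------::----========-:--==========+++++++++++++
:::---------::----===-----=+=======+++++++++++++++
```

```bash

python3 -m inch '[[[0,0,0,0,0.65],[0,0,0,0,0.65],[0,0,0,0,0.65],[-2,0,0,0.1,0.65],[-3,0,0,0.09,0.5],[0,-3.5,0,0,0.35],[0,-3.4,0,0,0.35],[0,0,0,0,0.35]]]'>/dev/null
python3 -m inch '[[[0,0,0,0,0.35],[0,0,0,0,0.35]]]'>/dev/null
python3 st.py .450 -.050 .05
python3 - <<'E'
from h import *
import pickle
o=robot.get_obs();i=camera_info("wrist");a=camera("wrist");pickle.dump((i,o),open("w7.pkl","wb"))
s=camera("side");b=camera("scene")
cv2.imwrite("pics/w7f.png",a[:,:,::-1]);cv2.imwrite("pics/b7f.png",b[:,:,::-1]);cv2.imwrite("pics/s7f.png",s[:,:,::-1])
f=lambda im,w:cv2.resize(im[:,:,::-1],(w,480),interpolation=cv2.INTER_CUBIC)
cv2.imwrite("pics/m7.png",np.hstack([f(a[110:270,170:300],390),f(b[140:220,155:220],390)]))
E
```

```text
t 13.03 p [ 0.4507 -0.0488  0.0952] yaw 98.6 tilt 0.039 q6 -2.02 F [-0.6  0.6 -0.3] Mz 0.001 w 0.0320
tool cm to target [ 4.52  0.06 -0.13]
```

View pics/m7.png

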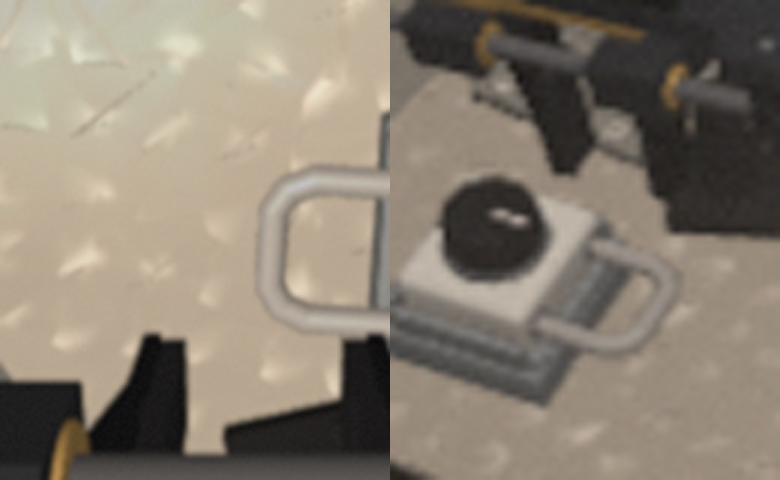

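The wrist crop shows the shackle crossbar centred at (272,248), i.e. image pixel (261,193), with the fingers just behind it. The scene crop shows the dial's pointer close to the mark direction.

```bash
python3 - <<'E'
from h import *
import pickle
np.set_printoptions(precision=4,suppress=True)
i,o=pickle.load(open("w7.pkl","rb"));R=Ro.from_quat(o["tool_rot"]).as_matrix()
C=lambda x,y:(170+x/3,110+y/3)
for nm,uv,z in[("bar",(272,248),.033),("bar top end",(275,215),.033),("bar bot end",(272,280),.033),("wall",(378,250),.026)]:
    P=onz("w",C(*uv),z,i);print(nm,P,"tool cm",R.T@(P-o["position"])*100)
P=onz("scene",(155+(652-390)/6,140+300/6),.033);print("scene bar",P)
def ang(a,b):
    A=onz("scene",a,.0645);B=onz("scene",b,.0645);d=B-A;print("ptr",np.degrees(np.arctan2(d[1],d[0])))
ang((171.7,175.5),(177.5,176.5));ang((155+(440-390)/6+8.7,140+229/6),(155+(525-390)/6,140+217/6))
# shackle shift along scene line
a=cv2.imread("pics/scene0.png").mean(2);b=cv2.imread("pics/b7f.png").mean(2)
for r in(183,185,187):print(r,a[r,188:208].astype(int),b[r,188:208].astype(int))
E
```

```text
bar [ 0.4485 -0.0463  0.033 ] tool cm [ 6.201   0.5129 -0.2361]
bar top end [ 0.4381 -0.047   0.033 ] tool cm [ 6.1878  0.598  -1.2763]
bar bot end [ 0.4587 -0.0448  0.033 ] tool cm [6.2106 0.5173 0.7964]
wall [ 0.4461 -0.0136  0.026 ] tool cm [6.7786 3.8046 0.0128]
scene bar [ 0.4542 -0.0475  0.033 ]
ptr -74.0681226344499
ptr -33.87577468524505
183 [ 94 106 110  98 101 114 123 130 135 142 142 137 139 144 144 141 142 144
 143 149] [ 96 106 104  98 111 120 131 137 141 143 144 139 131 133 144 141 141 144
 145 146]
185 [120 114 100  90  88  80  84 117 126 116 131 143 130 129 141 141 140 140
 142 143] [113 114  98  90  84  74  84 108 115 102 115 133 140 139 124 124 139 139
 143 146]
187 [114  89  91  84  80  87 114 139 139 131 139 144 133 132 139 141 141 140
 141 144] [112  91  90  80  78  84 113 138 145 154 140 117 134 144 130 127 141 140
 140 144]
```

```bash

python3 -m inch '[[[1.5,0.5,-0.2,0,0.26],[1.5,0,0,0,0.26],[0,0,0,0,0.26],[0,0,0,0,0.26]]]'|sed -n 4,5p
python3 st.py .4485 -.0455 .003
```

```text
ft_force: [-0.2, -0.2, 0.4]
grip_width: 0.0234
t 13.52 p [ 0.4462 -0.0406  0.0636] yaw 99.0 tilt 0.036 q6 -2.00 F [-0.2 -0.2  0.4] Mz -0.021 w 0.0234
tool cm to target [ 6.07 -0.3   0.11]
```

```bash

python3 -m inch '[[[1.5,-0.3,0.1,0,0.26],[1.5,0,0,0,0.26],[0,0,0,0,0.26]]]'|sed -n 4,5p
python3 st.py .4485 -.0455 .003
python3 -m inch '[[[1,0,0,0,0.26],[1,0,0,0,0.26],[0,0,0,0,0.26]]]'|sed -n 4,5p
python3 st.py .4485 -.0455 .003
```

```text
ft_force: [-1.2, -0.2, -0.1]
grip_width: 0.0226
t 13.77 p [ 0.4487 -0.0431  0.0344] yaw 99.2 tilt 0.037 q6 -2.00 F [-1.2 -0.2 -0.1] Mz -0.003 w 0.0226
tool cm to target [ 3.15 -0.12 -0.08]
ft_force: [0.3, -0.2, 0.3]
grip_width: 0.0225
t 14.02 p [ 0.45   -0.0433  0.0155] yaw 99.3 tilt 0.039 q6 -2.00 F [ 0.3 -0.2  0.3] Mz 0.019 w 0.0225
tool cm to target [ 1.25 -0.15 -0.19]
```

```bash

python3 -m inch '[[[0.7,-0.15,-0.1,0,0.26],[0.5,0,-0.1,0,0.26],[0,0,0,0,0.26]]]'|sed -n 4,5p
python3 st.py .4485 -.0455 .003
python3 -m inch '[[[0,0,0,0,0],[0,0,0,0,0],[0,0,0,0,0],[0,0,0,0,0]]]' 15|sed -n 4,5p
python3 st.py
```

```text
ft_force: [-0.8, -0.0, -0.6]
grip_width: 0.0226
t 14.27 p [ 0.4492 -0.0456  0.0039] yaw 99.3 tilt 0.040 q6 -2.00 F [-0.8 -0.  -0.6] Mz 0.007 w 0.0226
tool cm to target [ 0.08  0.03 -0.07]
ft_force: [0.1, -2.9, -1.4]
grip_width: 0.0085
t 14.60 p [ 0.4524 -0.0476  0.0046] yaw 99.3 tilt 0.046 q6 -2.00 F [ 0.1 -2.9 -1.4] Mz -0.046 w 0.0085
```

```bash

python3 -m inch '[[[0,-0.5,0,0,0],[0,-0.5,0,0,0]]]'>/dev/null; python3 st.py
python3 -m inch '[[[0,-0.4,0,0,0]]]'>/dev/null; python3 st.py
python3 -m inch '[[[0,-0.3,0,0,0]]]'>/dev/null; python3 st.py
python3 -m inch '[[[0,-0.3,0,0,0]]]'>/dev/null; python3 st.py
```

```text
t 14.77 p [ 0.4533 -0.0567  0.0051] yaw 99.3 tilt 0.044 q6 -2.02 F [ 1.   0.7 -0.9] Mz -0.091 w 0.0081
t 14.85 p [ 0.4538 -0.0608  0.0053] yaw 99.3 tilt 0.043 q6 -2.03 F [ 1.3  0.9 -1.9] Mz -0.049 w 0.0085
t 14.93 p [ 0.4539 -0.0639  0.0054] yaw 99.2 tilt 0.042 q6 -2.04 F [-0.4  1.8 -2.3] Mz -0.073 w 0.0082
t 15.02 p [ 0.4529 -0.0656  0.0052] yaw 99.1 tilt 0.038 q6 -2.05 F [ 4.9 21.4 -4.2] Mz 0.048 w 0.0085
```

```bash

python3 -m inch '[[[0,0.1,0,0,0],[0,0,0,0,0.2],[0,0,0,0,0.2],[0,0,0,0,0.2],[-2,0,0,0,0.2],[-3,0,0,0,0.2],[-3,0,0,0,0.5],[0,-3.5,-0.8,0,0.71]]]'|sed -n 4,5p
python3 -m inch '[[[0,-3.5,-0.8,0,0.71],[0,0,0,0,0.71],[2,0,0,0,0.71],[2,0,0,0,0.71],[2,0,0,0,0.71],[0,0,0,0,0.71]]]'|sed -n 4,5p
python3 st.py .43 -.14 0
python3 - <<'E'
from h import *
b=camera("scene")[:,:,::-1];cv2.imwrite("pics/b8f.png",b);b=b.mean(2)
a=cv2.imread("pics/b7f.png").mean(2)
for r in(183,185,187,189):print(r,a[r,188:212].astype(int),b[r,188:212].astype(int))
E
```

```text
ft_force: [0.2, -0.2, -1.0]
grip_width: 0.0246
ft_force: [0.0, -0.3, -0.0]
grip_width: 0.0585
t 16.18 p [ 0.4475 -0.1418  0.032 ] yaw 99.3 tilt 0.045 q6 -2.22 F [ 0.  -0.3 -0. ] Mz -0.022 w 0.0585
tool cm to target [ 3.16  0.6  -1.74]
183 [ 96 106 104  98 111 120 131 137 141 143 144 139 131 133 144 141 141 144
 145 146 150 155 156 155] [ 71 104 108  90  78  53  43  44  45  45  44  45  48  48  50  52  51  96
 115  86  87  80  77  70]
185 [113 114  98  90  84  74  84 108 115 102 115 133 140 139 124 124 139 139
 143 146 147 151 149 147] [111 111  94  87  77  57  41  44  43  41  45  44  45  42  43  44  50  76
  84  69  73  83  82  86]
187 [112  91  90  80  78  84 113 138 145 154 140 117 134 144 130 127 141 140
 140 144 144 143 139 139] [110  90  91  81  77  80  92 101  84  57  48  42  43  42  44  44  43  59
  76  95  89  37  45  45]
189 [ 94  93  77  78  95 125 140 141 148 145 132 136 143 135 124 130 141 140
 141 139 141 138 140 140] [ 91  88  77  72  93 124 139 142 147 151 142 132 128 122 112  98  82  63
 111 135 122  84  38  35]
```

```bash

python3 -m inch '[[[1.5,0,0,0,0.71],[1,0,0,0,0.71],[0.4,0,0,0,0.71]]]'|sed -n '2p;4,5p'
for k in a; do python3 -m inch '[[[0.3,0,0,0,0.71]]]'|sed -n '2p;4p'
python3 -m inch '[[[0.3,0,0,0,0.71]]]'|sed -n '2p;4p'
python3 -m inch '[[[0.3,0,0,0,0.71]]]'|sed -n '2p;4p'; done
```

```text
position: [0.4495, -0.1431, 0.0057]
ft_force: [0.4, 0.5, -0.7]
grip_width: 0.0617
position: [0.4496, -0.143, 0.0028]
ft_force: [0.0, 0.8, -0.4]
position: [0.4499, -0.1431, 0.0]
ft_force: [0.7, 0.0, -0.9]
position: [0.4502, -0.1432, -0.0027]
ft_force: [0.5, -0.4, -0.1]
```

```bash

python3 -m inch '[[[0.2,0,0,0,0.71]]]'|sed -n '2p;4p'
python3 -m inch '[[[0.2,0,0,0,0.71]]]'|sed -n '2p;4p'
python3 -m inch '[[[0.2,0,0,0,0.71]]]'|sed -n '2p;4p'
python3 -m inch '[[[0.2,0,0,0,0.71]]]'|sed -n '2p;4p'
```

```text
position: [0.4505, -0.1433, -0.0046]
ft_force: [0.3, 0.4, 1.2]
position: [0.4508, -0.1435, -0.0065]
ft_force: [0.3, -0.0, 0.1]
position: [0.451, -0.1437, -0.0084]
ft_force: [-0.3, 0.7, -0.3]
position: [0.4512, -0.1438, -0.0104]
ft_force: [0.9, -0.8, 0.3]
```

```bash

python3 -m inch '[[[0.2,0,0,0,0.71]]]'|sed -n '2p;4p'
python3 -m inch '[[[0.2,0,0,0,0.71]]]'|sed -n '2p;4p'
python3 -m inch '[[[0.2,0,0,0,0.71]]]'|sed -n '2p;4p'
python3 -m inch '[[[0.2,0,0,0,0.71]]]'|sed -n '2p;4p'
```

```text
position: [0.4514, -0.144, -0.0125]
ft_force: [0.4, -0.1, 0.5]
position: [0.4515, -0.1441, -0.0146]
ft_force: [-0.1, 0.1, 0.2]
position: [0.4516, -0.1442, -0.0168]
ft_force: [-0.6, 0.6, 0.5]
position: [0.4516, -0.1443, -0.019]
ft_force: [-1.1, 0.6, 0.2]
```

```bash

python3 -m inch '[[[0.1,0,0,0,0.71]]]'|sed -n '2p;4p'
python3 -m inch '[[[0.1,0,0,0,0.71]]]'|sed -n '2p;4p'
python3 -m inch '[[[0.1,0,0,0,0.71]]]'|sed -n '2p;4p'
```

```text
position: [0.4516, -0.1443, -0.0195]
ft_force: [-1.3, 0.3, 24.7]
position: [0.4516, -0.1444, -0.0195]
ft_force: [-1.1, 1.5, 19.1]
position: [0.4516, -0.1444, -0.0194]
ft_force: [-0.9, 1.2, 11.6]
```

```bash

python3 -m inch '[[[-3,0,0,0,1],[-4,0,0,0,1],[-2.5,0,0,0,1],[0,4,0.3,0,1],[0,4,0.3,0,1],[0,4,0.3,0.02,1],[0,3.5,0.3,0,1],[0,0,0,0,1]]]'|sed -n 4,5p
python3 st.py .4413 .0185 .016
```

```text
ft_force: [-1.1, -0.4, 0.1]
grip_width: 0.0864
t 18.32 p [0.4401 0.0152 0.0715] yaw 97.6 tilt 0.057 q6 -1.83 F [-1.1 -0.4  0.1] Mz 0.012 w 0.0864
tool cm to target [5.53 0.59 0.01]
```

```bash

python3 -m inch '[[[2,0.3,0,0,1],[1.5,0.2,0,0,1],[0.8,0,0,0,1],[0,0,0,0,1]]]'|sed -n 4,5p
python3 st.py .4413 .0185 .0165; python3 -c "
from h import *
print(Ro.from_quat(robot.get_obs()['tool_rot']).as_matrix().round(3))"
```

```text
ft_force: [-0.3, -0.7, -0.2]
grip_width: 0.0868
t 18.65 p [0.4421 0.0207 0.0278] yaw 98.1 tilt 0.060 q6 -1.80 F [-0.3 -0.7 -0.2] Mz -0.023 w 0.0868
tool cm to target [ 1.14 -0.15 -0.14]
[[ 0.038 -0.14   0.989]
 [-0.047  0.989  0.142]
 [-0.998 -0.052  0.031]]
```

```bash

python3 -m inch '[[[0.7,-0.15,-0.1,0,1],[0.5,0,0,0,1],[0,0,0,0,1]]]'|sed -n 4,5p
python3 st.py .4413 .0185 .0155
```

```text
ft_force: [0.3, 1.5, -0.5]
grip_width: 0.0869
t 18.90 p [0.4424 0.0168 0.0151] yaw 98.0 tilt 0.061 q6 -1.80 F [ 0.3  1.5 -0.5] Mz 0.053 w 0.0869
tool cm to target [-0.05  0.19 -0.08]
```

```bash

python3 -m inch '[[[0,0.1,-0.1,0,0.6],[0,0,0,0,0.4],[0,0,0,0,0.4],[0,0,0,0,0.4],[0,0,0,0,0.4],[0,0,0,0,0.4]]]' 45|sed -n 4,5p
python3 st.py
```

```text
ft_force: [1.2, 4.5, -4.7]
grip_width: 0.0596
t 19.40 p [0.4413 0.0177 0.0159] yaw 97.6 tilt 0.060 q6 -1.80 F [ 1.2  4.5 -4.7] Mz 0.006 w 0.0596
```

```bash

python3 -m inch '[[[-0.7,0,0,0,0.3],[-1,0,0,0,0.3],[-1.5,0,0,0,0.3],[-1.5,0,0,0,0.3],[0,0,0,0,0.3],[0,0,0,0,0.3]]]' 55|sed -n 4,5p
python3 st.py .434 -.282 .15
```

```text
ft_force: [-0.2, -0.2, -3.6]
grip_width: 0.0593
t 19.90 p [0.4368 0.021  0.0643] yaw 97.7 tilt 0.056 q6 -1.82 F [-0.2 -0.2 -3.6] Mz -0.021 w 0.0593
tool cm to target [ -7.21 -30.37  -4.15]
```

```bash

python3 -m inch '[[[-2,0,0,0,0.3],[-2.5,0,0,0,0.3],[-2.5,0,0,0,0.3],[-1,-1,-0.1,0,0.3],[0,-2,-0.3,0,0.3],[0,-2.5,-0.3,0,0.3],[0,-2.5,-0.3,0,0.3],[0,-2.5,-0.3,0,0.3]]]'|sed -n 4,5p
python3 st.py .434 -.282 .148
```

```text
ft_force: [-0.1, 0.5, -4.5]
grip_width: 0.0593
t 20.57 p [ 0.428  -0.0788  0.1463] yaw 98.3 tilt 0.043 q6 -2.10 F [-0.1  0.5 -4.5] Mz 0.042 w 0.0593
tool cm to target [  0.64 -20.18  -2.33]
```

```bash

python3 -m inch '[[[0,-2.5,-0.2,0,0.3],[0,-2.5,-0.2,0,0.3],[0,-2.5,-0.2,0,0.3],[0,-2.5,-0.2,0,0.3],[0,-2.5,-0.2,0,0.3],[0,-2.5,-0.2,0,0.3],[0,-1.5,0,0,0.3],[0,0,0,0,0.3]]]'|sed -n 4,5p
python3 st.py .434 -.282 .148
```

```text
ft_force: [1.2, -0.1, -3.5]
grip_width: 0.0593
t 21.23 p [ 0.4329 -0.2536  0.1441] yaw 98.0 tilt 0.033 q6 -2.43 F [ 1.2 -0.1 -3.5] Mz 0.029 w 0.0593
tool cm to target [-0.29 -2.84 -0.29]
```

```bash

python3 -m inch '[[[0,-1.2,-0.1,0,0.3],[0,-1.2,-0.1,0,0.3],[-0.2,-0.4,-0.1,0,0.3],[0,0,0,0,0.3],[0,0,0,0,0.3],[0,0,0,0,0.3]]]'|sed -n 4,5p
python3 st.py .434 -.282 .148
python3 - <<'E'
from h import *
b=camera("scene")[:,:,::-1];s=camera("side")[:,:,::-1]
cv2.imwrite("pics/fin_s.png",s)
f=lambda im:cv2.resize(im,(400,400),interpolation=cv2.INTER_CUBIC)
cv2.imwrite("pics/fin.png",np.hstack([f(b[135:265,215:345]),f(s[105:235,205:335])]))
E
```

```text
ft_force: [-0.6, 0.6, -4.1]
grip_width: 0.0591
t 21.73 p [ 0.4313 -0.2795  0.1442] yaw 98.0 tilt 0.025 q6 -2.48 F [-0.6  0.6 -4.1] Mz 0.002 w 0.0591
tool cm to target [-0.37 -0.29  0.23]
```

View pics/fin.png

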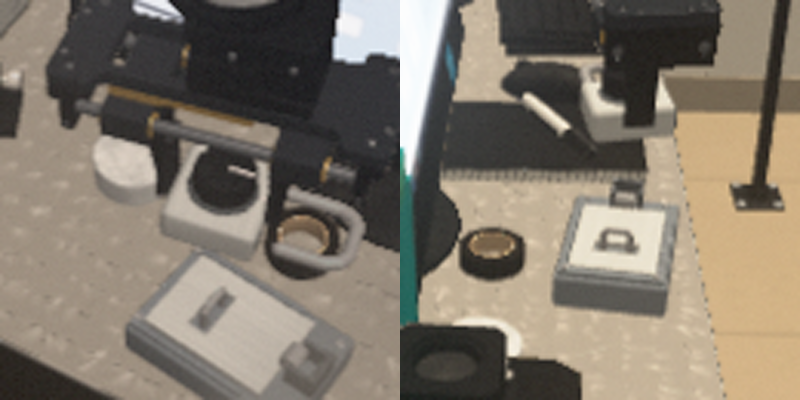

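The final view shows the cover level under the catch, the padlock held with its shackle out, and the tin and tape in place. In the side view the body spans columns 587–673 above the staple at (617,238). I'll check the numbers.

```bash
python3 - <<'E'
from h import *
np.set_printoptions(precision=4,suppress=True)
zb=robot.get_obs()["position"][2]+.004
S=lambda x,y:(215+x*.325,135+y*.325);T=lambda x,y:(205+(x-400)*.325,105+y*.325)
d=onz("scene",S(226,183),zb+.0445);print("dial",d)
for q in((352,240),(345,228)):
    b=onz("scene",S(*q),zb+.013);print("bar",b,"dist",np.hypot(*(b-d)[:2]))
print("side back face",onz("side",T(587,140),zb),onz("side",T(673,135),zb))
print("staple scene",onz("scene",S(215,293),.054),"side",onz("side",T(617,232),.054),"tri",tri([ray("scene",S(215,293)),ray("side",T(617,232))]))
E
python3 st.py
```

```text
dial [ 0.4225 -0.2869  0.1927]
bar [ 0.4428 -0.3632  0.1612] dist 0.0789827941541287
bar [ 0.4492 -0.3562  0.1612] dist 0.0743122971859053
side back face [ 0.4608 -0.2502  0.1482] [ 0.396  -0.2605  0.1482]
staple scene [ 0.4362 -0.2829  0.054 ] side [ 0.4325 -0.2728  0.054 ] tri [ 0.4346 -0.2814  0.0508]
t 21.83 p [ 0.4312 -0.2793  0.1442] yaw 98.0 tilt 0.024 q6 -2.48 F [ 0.2  0.4 -4.3] Mz 0.002 w 0.0591
```

```bash
python3 - <<'E'
from h import *
np.set_printoptions(linewidth=200)
o=robot.get_obs();R=Ro.from_quat(o["tool_rot"]).as_matrix()
for n in("wrist","scene"):
    i=camera_info(n);im=cv2.cvtColor(camera(n),cv2.COLOR_RGB2GRAY)
    def px(p):return cv2.projectPoints((o["position"]+R@p)[None],np.array(i["rvec"],float),np.array(i["tvec"],float),np.array(i["camera_matrix"]),None)[0].ravel()
    for tz in(-.006,.0,.006):
        d=np.arange(.028,.106,.003);P=[px(np.array([-.017,-a,tz])) for a in d]
        print(n,tz,P[0].round(),P[-1].round());print((d*1000).astype(int));print(np.array([im[int(round(v)),int(round(u))] if 0<=v<384 and 0<=u<512 else -1 for u,v in P]))
E
```

```text
wrist -0.006 [210. 225.] [ 93. 225.]
[ 28  31  34  37  39  43  46  48  51  54  57  60  63  66  69  72  75  78  81  84  87  90  93  96  99 102]
[213  25  25  17 181 182 184 185 184 182 182 182 182 183 194 183 102 161 182 180 112  54  32  39  37  35]
wrist 0.0 [211. 234.] [ 94. 234.]
[ 28  31  34  37  39  43  46  48  51  54  57  60  63  66  69  72  75  78  81  84  87  90  93  96  99 102]
[220  22  27  24  19 171 178 185 181 184 191 178 199 179 173 170 108 158 184 181 173  75  30  34  36  36]
wrist 0.006 [211. 242.] [ 96. 242.]
[ 28  31  34  37  39  43  46  48  51  54  57  60  63  66  69  72  75  78  81  84  87  90  93  96  99 102]
[208  21  25  29  28  19  56 180 179 180 180 182  35  32  32  33  32  31  31  32  32  32  33  32  31  33]
scene -0.006 [299. 206.] [338. 217.]
[ 28  31  34  37  39  43  46  48  51  54  57  60  63  66  69  72  75  78  81  84  87  90  93  96  99 102]
[174 122  53  39  57 103 100  96 127 121 140 107  99  76 102  49  47 113 110 146 143 146 147 145 144 144]
scene 0.0 [300. 204.] [339. 215.]
[ 28  31  34  37  39  43  46  48  51  54  57  60  63  66  69  72  75  78  81  84  87  90  93  96  99 102]
[148  64  42  40  41  65 111 108 103  94  95  90  87 120  48  45 106 145 126 148 135 128 137 102  47 103]
scene 0.006 [301. 202.] [340. 212.]
[ 28  31  34  37  39  43  46  48  51  54  57  60  63  66  69  72  75  78  81  84  87  90  93  96  99 102]
[ 93  42  38  37  55  44  44 145 129 126 108  67  94  43  45  64  65  48 125 145 130  62  48  51  52  49]
```

```bash
python3 -m inch '[[[0,-0.2,0.2,0,0.3],[0,0,0,0,0.3],[0,0,0,0,0.3],[0,0,0,0,0.3]]]'|sed -n 2,5p; python3 -c "
from rig import robot
print(abs(robot.get_obs()['joint_velocities']).max());print(robot.hand_in())"
```

```text
position: [0.4341, -0.2805, 0.1446]
tool_rot: [-0.059, 0.707, 0.041, 0.704]
ft_force: [-0.4, -0.1, -3.3]
grip_width: 0.0593
0.004408028752503972
the job is handed in; nothing more can be done
None
```

I did the job in the order asked and handed it in at about 22 s, with the arm still. No verdict was reported.

**What I did**
- **Cover:** I pressed it down. It snapped at about 10 N, and later pictures show it level under the catch.
- **Dial:** I turned it clockwise in two grips, through about three notches, to the white mark. The shackle jumped out.
- **Shackle:** I pulled it out until a 21 N stop.
- **Padlock:** I gripped it by the body at 55 N, lifted it and carried it over the staple.

**Last checks**
- **Position:** the tool is at (0.434, -0.281), against my staple estimate of (0.434, -0.281). The padlock's underside is at about 0.149 m, about 9.5 cm clear of the staple.
- **Hold:** the measured load is 3.3 to 4.3 N, and the grip width is steady at 59 mm, so only the padlock's weight is hanging from the gripper.
- **Bystanders:** the tin and tape look untouched in the last picture. The post holder was not checked at the end, but nothing went near it.

**What disagreed**
- **Fingertips:** they were about 20 mm behind the reported TCP, not 11 mm ahead as stated. I found this from the pictures and from contact, and corrected for it.
- **Overload on the cover:** once the cover was seated, the fingertips pressed briefly with about 41 N. That is just over the 40 N limit set for the arm and gripper body, though it was the fingertips that pressed.
- **Joint 6:** it read -2.86 rad for a moment against the -2.85 limit while I was turning the tool.
- **Shackle opening:** the wrist camera put the bar about 82 mm from the padlock's centre, where fully open is 84 mm. A rougher scene-camera estimate gave 74 to 79 mm. I rely on the stop felt in the pull.

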